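Fit the stage disc and hang the lamp head at the microscope bench

ROBOT

A 6-joint arm with a two-finger parallel gripper is mounted at the origin on the work surface. World frame = base frame: x ahead of the robot, y to its left, z up, the work surface at z = 0. Lengths are in m, angles in rad, forces in N, time in s.
With the tool pointing down it reaches from about 0.3 to 0.775 m from the base axis. Payload 14.6 kg.
Tool frame: the origin (TCP) lies at the very end of the fingers, on their centre line; the grasp point (between the pads) lies 19 mm behind it; y points along the fingers, x is the direction in which the jaws open and shut, and the axes are right-handed (so a half turn about y gives the same grasp; the last joint's range is limited). The gripper opens to 94 mm and grips with 3 to 60 N. Pads are 16 mm wide; open, the fingers measure 119 mm over their backs; the gripper's body (75 mm by 177 mm) begins 78 mm behind the grasp point.
Start: joints at [1.193, 0.3, 1.521, -0, 1.321, -0.067], TCP at [0.168, 0.524, 0.205] pointing down, gripper open.
Joint ranges: [-3.03, 3.03], [-0.79, 2.21], [0.23, 2.52], [-1.04, 4.18], [0, 3.07], [-2.55, 2.55]. Speed limits (rad/s): [2.22, 2.22, 2.57, 3.14, 3.14, 3.14].

INTERFACE

Orientations are given as [roll, pitch, yaw] about the fixed x, y, z axes, in that order (R = Rz(yaw) Ry(pitch) Rx(roll)).
In Python, from station import * gives the robot as it stands.
- The arm moves only by the tool send_rows, never from a script. Its argument "series" is text: rows parted by semicolons, each of 7 numbers parted by spaces: the turn, a rotation vector about the tool's x, y, z in units of 5 degrees (1.0 is 5 degrees), then the shift along the tool's x, y, z in cm, then the opening, from -1 (shut) to 1 (fully open). A call has exactly 10 rows; each row is the pose to reach, as a shift and turn from the pose commanded when the call began, along the tool's axes at that moment; what a row does not reach only later rows make up. A row lasts 1/12 s, in which the tool goes at most 41.7 mm and 7.16 degrees, less where a joint would pass 70% of its speed; a pose out of reach is approached as far as the arm can. A call with a gripper value outside its range is refused whole. The fingers move at their own pace and stop on an object; "newtons" is the grip in N (left out, the last holds). Time passes only in rows, so rows that repeat a pose let the fingers close, or fill a call up. It gives the time, the measured TCP pose, the force and the opening at its end, in the units of the state.
- get_obs(): the state, without advancing time (a new reading comes with each control period).
- camera(name): name is "scene" or "top" or "wrist"; returns the picture (400x640x3 uint8, red, green, blue); there is no depth.
- camera_info(name): a dict with "K" (3x3 intrinsics, pixels), "k1" (the pictures are not rectified: a ray, as slopes to the right and down, at radius r is drawn at 1 + k1 r^2 times it, then the intrinsics apply), "R" (3x3) and "t" (3): a world point X has camera coordinates R X + t; the wrist camera has in their place "mount" (4x4, takes a point from camera to tool coordinates, whose origin is the TCP and whose axes are the tool frame's). Camera axes: x right, y down, z forward; pixel columns grow to the right and rows downward; lengths in m; the calibration is good to about 2 mm. A picture is of the moment at which its call begins: read the wrist's pose just before it. camera_info takes no time and is no camera call.
- hand_in(): hands the job in, once; it reports no verdict.
The state is a dict: "time_s": time; "qpos": joint angles; "joint_vel": joint speeds; "tau": joint torques, N m; "ee_pos": TCP position; "eef_rot": TCP orientation; "force": force on the tool from outside, world axes, zero at the start; "moment": the same for the moment, N m; "grip_width": finger opening in m.
Only numpy, scipy, OpenCV 4.12 (cv2) and the standard library are available. Lean on these libraries where they do the work, as an engineer would, in place of code of your own. Each camera call takes 0.05 s, during which the arm holds its last target. There are 200 camera calls.

TASK

Set up the microscope stage: take the loose caps off the hub's studs and stand them upright in the rack, one to a cell, and turn the stage disc until its holes line up with the studs and seat it fully home, flat on the hub. Once the disc is seated, hang the lamp head by its crossbar in the notches of the spring-balanced arm's fork, keeping hold of it until the arm has sunk under its weight and come to rest, and only then let go. Leave the bottle, the can and the beaker alone.

Things in the scene. Friction and masses are not known exactly. Their poses are not given: they have to be found in the camera images.
- hub: Fixed dark round hub, 176 mm across; origin: centre of its underside, z up. Base 20 mm thick (the disc seats on its top). At the centre a steel spigot, 29 mm diameter, chamfered tip at z = 62. Four brass studs, 10 mm diameter, chamfered tips at z = 50, stand 60 mm from the centre on the hub's +x, +y, -x and -y axes.
- cap1: Loose grey cap, ribbed black near the top: upright cylinder, 36 mm diameter, 75 mm tall, 0.06 kg; origin: centre of its open lower end, z to its closed top. If present, starts on the hub's base over the stud on the hub's +x axis; bore 17 mm wide, 36 mm deep. Two to four of the four caps are present; absent ones read None and need nothing.
- cap2: Loose grey cap, ribbed black near the top: upright cylinder, 36 mm diameter, 75 mm tall, 0.06 kg; origin: centre of its open lower end, z to its closed top. If present, starts on the hub's base over the stud on the hub's +y axis; bore 17 mm wide, 36 mm deep. Two to four of the four caps are present; absent ones read None and need nothing.
- cap3: Loose grey cap, ribbed black near the top: upright cylinder, 36 mm diameter, 75 mm tall, 0.06 kg; origin: centre of its open lower end, z to its closed top. If present, starts on the hub's base over the stud on the hub's -x axis; bore 17 mm wide, 36 mm deep. Two to four of the four caps are present; absent ones read None and need nothing.
- cap4: Loose grey cap, ribbed black near the top: upright cylinder, 36 mm diameter, 75 mm tall, 0.06 kg; origin: centre of its open lower end, z to its closed top. If present, starts on the hub's base over the stud on the hub's -y axis; bore 17 mm wide, 36 mm deep. Two to four of the four caps are present; absent ones read None and need nothing.
- disc: Loose aluminium disc, 170 mm across, 14 thick, 0.6 kg; origin: centre of its underside, z up. Four 15 mm holes 60 mm from the centre on its +-x, +-y axes: fits at any quarter turn. Central bore 33 wide, 50 deep from below, for the spigot. On top a square grip block 44 x 44, sides along x and y, z = 14 to 77. Off the holes it rests on the stud tips; seated, its origin is 20 mm above the hub's.
- rack: Fixed open white plastic rack, 62 mm along its x, 232 mm along its y, 30 mm tall, floor 4 mm thick, walls 4 mm; origin at the centre of its underside. Four cells in a row along its y, each 54 by 53 mm inside, with centres at y = -85.5, -28.5, 28.5 and 85.5 mm.
- stand: Fixed stand of the balancer: grey base 130 by 130 mm, post with a hinge 150 mm up, top at 175 mm; origin at the centre of its underside. The arm points along the stand's -x.
- balancer (a joint): Angle of the spring-balanced aluminium arm on the stand's hinge, rad: 0 at rest unloaded (the arm then rises 0.1 rad towards its fork), growing as the fork sinks. Spring about 5.3 N m/rad, damped; the fork is 240 mm from the hinge. With the lamp hung it settles at about 0.16 to 0.25 (fork 38 to 60 mm lower), within a second.
- fork (a point): Where the middle of the lamp's crossbar lies when hung: midway between the V notches of the two tines at the arm's end, about 187 mm above the bench unloaded. Tines run along the arm (the stand's x), 10 mm wide, 100 mm clear gap between; their crosspiece is 53 mm behind this point. Notches open upwards; their ends, 32 mm either way, rise 10 mm above this point.
- lamp: Loose white lamp head, box 66 mm along x, 66 along y, 46 tall, 0.45 kg, upright; origin: centre of its underside, z up. Above it cooling fins, a neck, a 12 mm round crossbar along y, 156 long, centred at z = 85, with 20 mm end knobs (last 8 mm); above that a square grip tab 26 x 26, sides along x and y, z = 91 to 135. The box goes down between the tines, the bar lies across them; either way round.
- lamp_bar (a point): Centre of the lamp head's crossbar, 85 mm above the lamp's origin.
- gel_bottle: White plastic bottle, 72 mm diameter, 125 mm tall, not to be disturbed; origin at the centre of its underside.
- tube_can: White and blue can, 56 mm diameter, 110 mm tall, not to be disturbed; origin at the centre of its underside.
- beaker: Clear plastic beaker, 68 mm diameter, 80 mm tall, not to be disturbed; origin at the centre of its underside.
Mind the look-alikes: they are no part of the job. Leave any yellow look-alike of the cap3 alone.

How it is judged:
By the outcome, as a careful person would: the job done as asked, in the order asked, and still so for the second after the job is handed in, with the robot touching nothing.
Of cap1, cap2, cap3, cap4 only 2 to 4 are there at a start; the rules pass over those that are not, and their reading is None.
At some moment in a run one of disc may be knocked a few centimetres aside while the robot is not near it.
It also fails if it takes over 192 s, if anything falls off the work surface, if the arm or the gripper's body presses on something with over 40 N, if the wrist force passes 120 N, or if a joint passes its speed limit or range.

## Working session

There is one attempt and no reset: what is moved stays moved. The work goes in short steps, Python scripts to look and compute and a tool call to move; the robot and the scene stay as the last step left them, time stands still between calls to the robot, and variables do not carry over. Pictures are saved under pics/ and viewed, on a budget of 14 in all, crops included, one or two more only if the job needs it, and the job is handed in when it is done.

Besides the shell and the picture viewer there is one more tool, called after "Emit:" by a JSON object that holds its "fn" and its "kwargs". send_rows: Moves the arm, as the interface text tells. Its arguments: {"type":"object","properties":{"series":{"type":"string"},"newtons":{"type":"number"}},"required":["series"]}

```bash
mkdir -p pics; ls; python3 - <<'E'
from station import *
import cv2,numpy as np
o=get_obs();print(o)
for n in("scene","top","wrist"):
    i=camera_info(n);print(n,i)
a=camera("scene");b=camera("top");w=camera("wrist")
for n,p in(("scene",a),("top",b),("wrist",w)):cv2.imwrite(f"pics/{n}0.png",p[...,::-1])
E
```

```text
pics
{'time_s': 0.0, 'qpos': array([ 1.19336814e+00,  3.00482194e-01,  1.52159107e+00,  3.09029792e-05,
        1.32067355e+00, -6.65953089e-02]), 'joint_vel': array([-0.00062897,  0.00145051,  0.00017907,  0.00016706,  0.00019852,
       -0.00074812]), 'tau': array([ 5.43309987e-03, -5.31813169e+01, -3.52746499e+01,  7.11041735e-02,
        2.42605212e-02, -7.72199337e-05]), 'ee_pos': array([0.16811506, 0.5234038 , 0.20487601]), 'eef_rot': array([-1.57068966e+00,  1.14961310e-03,  1.25995584e+00]), 'force': array([-1.14997354,  0.69554412,  0.33114235]), 'moment': array([ 0.00180637, -0.00896436, -0.03857123]), 'grip_width': 0.09394803715040494}
scene {'K': array([[438.81433956,   0.        , 321.0315542 ],
       [  0.        , 438.81433956, 199.55802632],
       [  0.        ,   0.        ,   1.        ]]), 'k1': -0.0426851625224437, 'R': array([[ 0.60064262,  0.79942498,  0.01217167],
       [ 0.59027106, -0.43312515, -0.68116274],
       [-0.53926665,  0.41631996, -0.73203085]]), 't': array([-0.29676615, -0.29182053,  1.63889912])}
top {'K': array([[458.92651145,   0.        , 3
[... 196 characters left out ...]
],
       [-0.98600225, -0.01013702, -0.16642354],
       [ 0.16649167, -0.00629014, -0.9860228 ]]), 't': array([-0.08837727,  0.59010213,  1.51320011])}
wrist {'K': array([[357.01992189,   0.        , 318.05631214],
       [  0.        , 357.01992189, 196.2646392 ],
       [  0.        ,   0.        ,   1.        ]]), 'k1': -0.059164140420295455, 'mount': array([[ 9.99999609e-01,  5.12147404e-04,  7.20603945e-04,
        -5.10993409e-05],
       [-5.56990645e-04, -2.67996380e-01,  9.63419758e-01,
        -1.79417070e-01],
       [ 6.86532176e-04, -9.63419783e-01, -2.67995990e-01,
         7.73210062e-02],
       [ 0.00000000e+00,  0.00000000e+00,  0.00000000e+00,
         1.00000000e+00]])}
```

View pics/scene0.png

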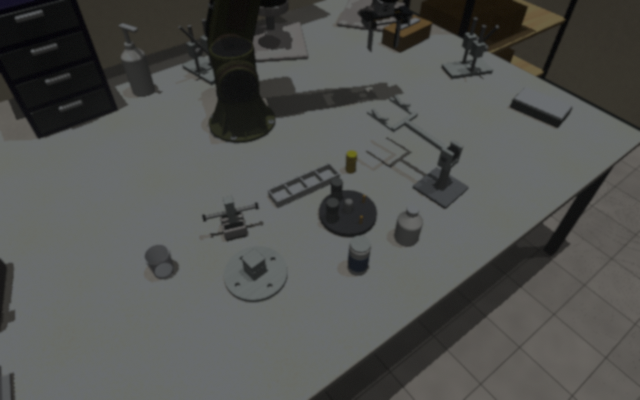

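View pics/top0.png

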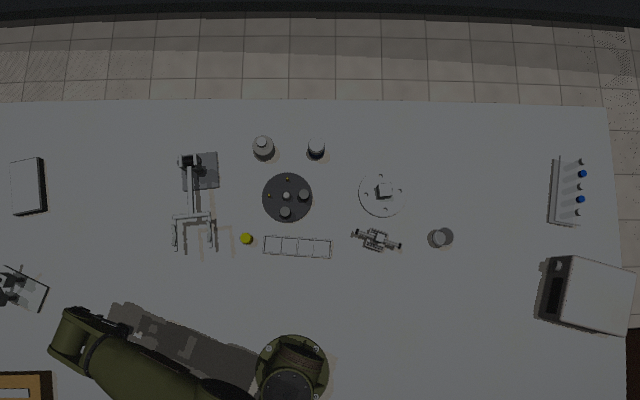

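The scene shows two caps on the hub, plus the disc, lamp, rack, stand and fork. Their pixels in the top picture are:

| Item | Pixel |
|---|---|
| hub | (287,197) |
| caps | (304,195), (285,212) |
| bare studs | (287,179), (269,195) |
| disc | (382,195) |
| lamp | (376,240) |
| rack | (297,247) |
| fork | (194,220) |
| yellow decoy | (246,239) |
| beaker | (438,238) |

I'll enlarge this area to get better pixel positions.

```bash
cat > h.py <<'E'
from station import *
import cv2,numpy as np
from scipy.spatial.transform import Rotation as Ro
def tool():
    o=get_obs();T=np.eye(4);T[:3,:3]=Ro.from_euler('xyz',o['eef_rot']).as_matrix();T[:3,3]=o['ee_pos'];return T
def cam(n,T=None):
    i=camera_info(n)
    if n=='wrist':
        C=T@i['mount'];return i['K'],i['k1'],C[:3,:3].T,-C[:3,:3].T@C[:3,3]
    return i['K'],i['k1'],i['R'],i['t']
def ray(c,uv):
    K,k,R,t=c
    d=cv2.undistortPoints(np.array([[uv]],float),K,np.array([k,0,0,0,0.]))[0,0]
    return -R.T@t, R.T@np.array([d[0],d[1],1])
def onz(c,uv,z):
    o,d=ray(c,uv);return (o+d*(z-o[2])/d[2])
def px(c,X):
    K,k,R,t=c
    return cv2.projectPoints(np.array([X],float),cv2.Rodrigues(R)[0],t,K,np.array([k,0,0,0,0.]))[0][0,0]
def plan(p,yaw=None):
    """target TCP position p, jaw(x-tool) world yaw -> shift cm in tool axes, turn (5deg units, rotvec), tool pointing down"""
    T=tool();R=T[:3,:3];s=R.T@(np.array(p)-T[:3,3])*100
    if yaw is None: yaw=np.arctan2(R[1,0],R[0,0])
    best=None
    for y in(yaw,yaw+np.pi):
        x=np.array([np.cos(y),np.sin(y),0]);yy=np.array([0,0,-1.]);Rt=np.c_[x,yy,np.cross(x,yy)]
        rv=Ro.from_matrix(R.T@Rt).as_rotvec()/np.radians(5)
        if best is None or np.linalg.norm(rv)<np.linalg.norm(best):best=rv
    print('turn',best.round(2),'shift cm',s.round(2),'pos',T[:3,3].round(4),'q6',get_obs()['qpos'][5].round(2))
E
python3 - <<'E'
from h import *
c=cam('top')
im=cv2.imread('pics/top0.png')
for n,uv,z in[('hub',(287,197),.02),('spig',(286,195.5),.062),('capA',(304,194),.075),('capB',(285,211),.075),('studs',(287,179),.05),('st2',(269,195),.05),('disc',(382,195),.014),('block',(385,190),.077),('rack',(297,247),.03),('fork',(194,217),.187),('lampbar',(376,239),.085),('beaker',(438,238),.08),('stand',(208,170),0),('yel',(246,238),.075),('bot',(263,142),.125),('can',(316,145),.11)]:
    print(n,onz(c,uv,z).round(3))
cr=im[130:265,160:450]
cr=cv2.resize(cr,None,fx=2.75,fy=2.75,interpolation=cv2.INTER_CUBIC)
cv2.imwrite('pics/topz.png',np.clip(cr*1.6,0,255).astype(np.uint8))
E
```

```text
hub [0.589 0.023 0.02 ]
spig [0.587 0.024 0.062]
capA [ 0.591 -0.037  0.075]
capB [0.533 0.025 0.075]
studs [0.646 0.022 0.05 ]
st2 [0.59  0.082 0.05 ]
disc [ 0.6   -0.309  0.014]
block [ 0.607 -0.31   0.077]
rack [ 0.416 -0.015  0.03 ]
fork [0.496 0.3   0.187]
lampbar [ 0.441 -0.276  0.085]
beaker [ 0.446 -0.485  0.08 ]
stand [0.687 0.308 0.   ]
yel [0.441 0.152 0.075]
bot [0.755 0.1   0.125]
can [ 0.751 -0.076  0.11 ]
```

View pics/topz.png

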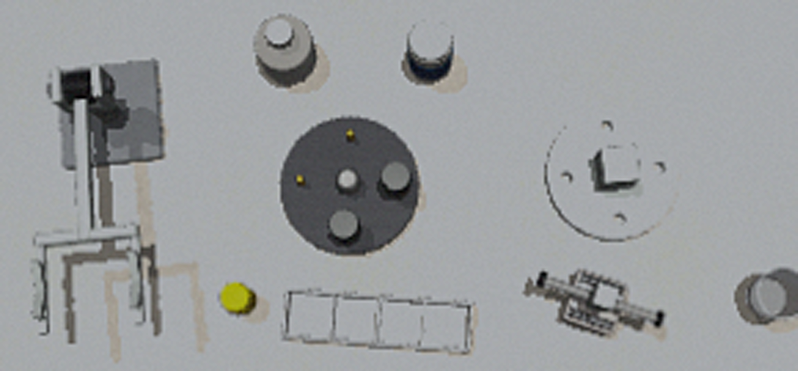

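The enlarged top view shows brass studs at (349,134) and (299,180), and caps at (396,177) and (344,224). The lamp's bar ends are at (541,279) and (660,319), and the disc holes at (606,125), (659,166), (619,218) and (567,176). So the caps sit on the world -y and -x sides of the hub. I'll go above the hub and rack for a closer wrist look.

```bash
python3 - <<'E'
from h import *
plan((.53,0.0,.30),np.pi/4)
c=cam('top')
P=lambda u,v:(160+u/2.75,130+v/2.75)
k=[onz(c,P(*p),.085)for p in((541,279),(660,319))];print('bar',k,np.linalg.norm(k[0]-k[1]),np.degrees(np.arctan2(*(k[0]-k[1])[[1,0]])))
H=np.array([onz(c,P(*p),.014)for p in((606,125),(659,166),(619,218),(567,176))]);print(H.round(3),H.mean(0),np.degrees(np.arctan2(*(H[0]-H[2])[[1,0]])),np.degrees(np.arctan2(*(H[3]-H[1])[[1,0]])))
f=[onz(c,P(*p),.187)for p in((38,285),(138,285))];print(f)
E
```

```text
turn [ 0.    5.44 -0.01] shift cm [-38.78  -9.47 -50.46] pos [0.1681 0.5235 0.2051] q6 -0.07
bar [array([ 0.46563111, -0.21285302,  0.085     ]), array([ 0.41867367, -0.35551031,  0.085     ])] 0.15018689395312956 71.78039049975341
[[ 0.67  -0.304  0.014]
 [ 0.618 -0.371  0.014]
 [ 0.55  -0.319  0.014]
 [ 0.603 -0.253  0.014]] [ 0.61027964 -0.31179338  0.014     ] 7.0483577963278945 96.84799713245523
[array([0.44302998, 0.36108053, 0.187     ]), array([0.44477179, 0.24710757, 0.187     ])]
```

Emit:
{"fn": "send_rows", "kwargs": {"series": "0 0 0 0 -4 0 1;0 1 0 -2 -8 -3 1;0 2 0 -4 -9.5 -6 1;0 3 0 -7 -9.5 -9 1;0 4 0 -9 -9.5 -12 1;0 5 0 -11.5 -9.5 -15 1;0 5.44 0 -14 -9.5 -18 1;0 5.44 0 -16 -9.5 -21 1;0 5.44 0 -18 -9.5 -23.5 1;0 5.44 0 -20 -9.5 -26 1"}}

```text
time_s: 0.98
ee_pos: [0.3552, 0.252, 0.3005]
eef_rot: [-1.571, -0.0, 0.785]
force: [0.5, 0.3, 0.0]
grip_width: 0.0939
```

```bash
python3 - <<'E'
from h import *
plan((.50,0.0,.28),np.pi/4)
E
```

```text
turn [ 0.   -0.01  0.  ] shift cm [ -7.57   2.05 -28.06] pos [0.3552 0.252  0.3005] q6 -0.25
```

Emit:
{"fn": "send_rows", "kwargs": {"series": "0 0 0 -1 0 -3 1;0 0 0 -2 0.5 -7 1;0 0 0 -3 1 -11 1;0 0 0 -4 1.5 -15 1;0 0 0 -5 2 -19 1;0 0 0 -6 2 -23 1;0 0 0 -7 2 -26 1;0 0 0 -7.6 2 -28 1;0 0 0 -7.6 2 -28 1;0 0 0 -7.6 2 -28 1"}}

```text
time_s: 1.82
ee_pos: [0.4988, 0.0013, 0.2799]
eef_rot: [-1.57, 0.001, 0.783]
force: [0.5, -0.8, -0.6]
grip_width: 0.0939
```

```bash
python3 - <<'E'
from h import *
T=tool();np.save('T1.npy',T);print(T[:3,3])
w=camera('wrist')
cv2.imwrite('pics/w1.png',np.clip(w[...,::-1]*1.4,0,255).astype(np.uint8))
E
```

```text
[0.49880686 0.00130982 0.27993859]
```

View pics/w1.png

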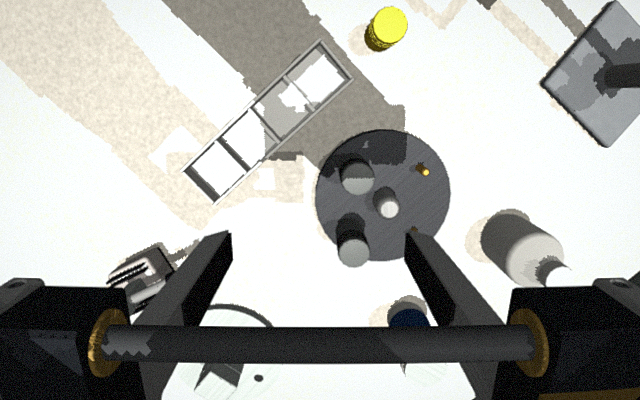

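The wrist view shows cap tops at (357,178) and (355,251), the spigot tip at (388,206), and a stud at (423,170). The rack rim corners are at about (183,172), (321,41), (352,78) and (215,204).

```bash
python3 - <<'E'
from h import *
T=np.load('T1.npy');c=cam('wrist',T)
for n,uv,z in[('cap1',(357,180),.095),('cap2',(355,252),.095),('spig',(389,207),.062),('stud',(424,169),.05),('stud2',(413,230),.05),('hubL',(316,195),.02),('hubR',(450,195),.02),('hubT',(383,129),.02),('hubB',(383,261),.02)]:
    print(n,onz(c,uv,z).round(4))
R=np.array([onz(c,p,.03)for p in((182,172),(321,40),(353,78),(215,205))]);print(R.round(3),R.mean(0).round(4))
a=R[1]-R[0];b=R[2]-R[3];print(np.linalg.norm(a),np.linalg.norm(b),np.linalg.norm(R[2]-R[1]),np.linalg.norm(R[3]-R[0]),np.degrees(np.arctan2(a[1],a[0])),np.degrees(np.arctan2(b[1],b[0])))
ct=cam('top')
for uv,z in(((304,194),.095),((284.8,211),.095)):print('top',onz(ct,uv,z).round(4))
plan((.59,-.036,.12),np.pi/4)
E
```

```text
cap1 [0.5322 0.0261 0.095 ]
cap2 [ 0.5902 -0.0317  0.095 ]
spig [0.5901 0.0276 0.062 ]
stud [0.5891 0.0871 0.05  ]
stud2 [0.6375 0.0279 0.05  ]
hubL [ 0.5275 -0.0306  0.02  ]
hubR [0.6495 0.0911 0.02  ]
hubT [0.5265 0.0862 0.02  ]
hubB [ 0.6566 -0.0322  0.02  ]
[[ 0.387 -0.125  0.03 ]
 [ 0.402  0.104  0.03 ]
 [ 0.457  0.1    0.03 ]
 [ 0.444 -0.128  0.03 ]] [ 0.4228 -0.0122  0.03  ]
0.22866421186380315 0.22876823050297548 0.055282194361545675 0.05706716746062225 86.343078583295 86.79031655022811
top [ 0.5872 -0.0379  0.095 ]
top [0.5299 0.0244 0.095 ]
turn [-0.01 -0.01 -0.  ] shift cm [ 3.78 16.01 -9.17] pos [0.4986 0.0021 0.2802] q6 -0.85
```

Emit:
{"fn": "send_rows", "kwargs": {"series": "0 0 0 1.5 2 -3.5 1;0 0 0 3 4 -7 1;0 0 0 3.95 6 -8.9 1;0 0 0 3.95 9 -8.9 1;0 0 0 3.95 13 -8.9 1;0 0 0 3.95 17 -8.9 1;0 0 0 3.95 20 -8.9 1;0 0 0 3.95 22.4 -8.9 1;0 0 0 3.95 22.4 -8.9 1;0 0 0 3.95 22.4 -8.9 1"}}

```text
time_s: 2.7
ee_pos: [0.5893, -0.032, 0.0566]
eef_rot: [-1.57, 0.001, 0.787]
force: [0.1, -0.1, 1.2]
grip_width: 0.0939
```

Emit:
{"fn": "send_rows", "kwargs": {"series": "0 0 0 0 0 0 0;0 0 0 0 0 0 -1;0 0 0 0 0 0 -1;0 0 0 0 0 0 -1;0 0 0 0 0 0 -1;0 0 0 0 0 0 -1;0 0 0 0 0 0 -1;0 0 0 0 -2 0 -1;0 0 0 0 -5 0 -1;0 0 0 0 -8 0 -1", "newtons": 15}}

```text
time_s: 3.53
ee_pos: [0.5891, -0.0331, 0.1369]
eef_rot: [-1.569, 0.001, 0.785]
force: [0.9, 0.4, 0.8]
grip_width: 0.0305
```

```bash
python3 - <<'E'
from h import *
plan((.417,-.097,.15),np.pi/4)
plan((.417,-.097,.042),np.pi/4)
E
```

```text
turn [-0.02 -0.   -0.01] shift cm [-16.7   -1.28   7.65] pos [ 0.5891 -0.0331  0.1369] q6 -0.9
turn [-0.02 -0.   -0.01] shift cm [-16.68   9.52   7.63] pos [ 0.5891 -0.0331  0.1369] q6 -0.9
```

```bash
python3 - <<'E'
from h import *
print(get_obs()['grip_width'])
w=camera('wrist');s=camera('scene')
a=cv2.resize(s[130:280,220:420],(640,480),interpolation=cv2.INTER_CUBIC)[:200]
m=np.vstack([cv2.resize(w,(640,400)),cv2.resize(s[160:250,240:400],(356,200))[:, :].copy() if 0 else cv2.resize(s[170:220,260:420],(640,200))])
cv2.imwrite('pics/w2.png',np.clip(m[...,::-1]*1.5,0,255).astype(np.uint8))
E
```

```text
0.030522037040111288
```

View pics/w2.png

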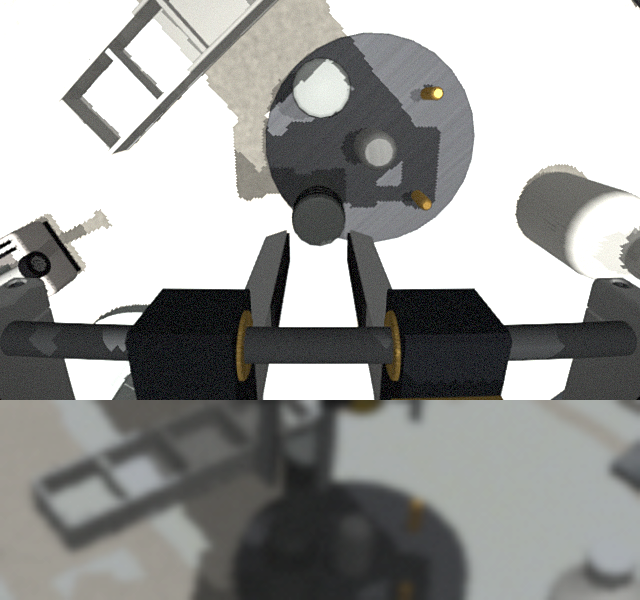

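The cap stayed on the hub, with its top at about (318,215): I lifted before the fingers had finished closing. I'll re-measure and retry, closing for longer.

```bash
python3 - <<'E'
from h import *
T=tool();c=cam('wrist',T)
for n,uv,z in[('capA',(318,217),.095),('capA',(318,219),.095),('capB',(321,88),.095),('spig',(379,151),.062),('s1',(437,93),.05),('s2',(425,203),.05)]:print(n,onz(c,uv,z).round(4))
print(px(c,(.59,-.033,.095)))
E
```

```text
capA [ 0.5921 -0.0329  0.095 ]
capA [ 0.5931 -0.0339  0.095 ]
capB [0.5348 0.0269 0.095 ]
spig [0.5958 0.0264 0.062 ]
s1 [0.5972 0.0863 0.05  ]
s2 [0.6554 0.0247 0.05  ]
[315.67435896 215.07618357]
```

Emit:
{"fn": "send_rows", "kwargs": {"series": "0 0 0 0 0 0 0.3;0 0 0 0 0 0 0.3;0 0 0 0 0 0 0.3;0 0 0 0 2 0 0.3;0 0 0 0 5 0 0.3;0 0 0 0 8 0 0.3;0 0 0 0 8 0 -1;0 0 0 0 8 0 -1;0 0 0 0 8 0 -1;0 0 0 0 8 0 -1", "newtons": 15}}

```text
time_s: 4.47
ee_pos: [0.5906, -0.0332, 0.0583]
eef_rot: [-1.573, -0.002, 0.785]
force: [-0.2, 0.2, 0.5]
grip_width: 0.0379
```

Emit:
{"fn": "send_rows", "kwargs": {"series": "0 0 0 0 0 0 -1;0 0 0 0 0 0 -1;0 0 0 0 0 0 -1;0 0 0 0 0 0 -1;0 0 0 0 -2 0 -1;0 0 0 0 -5 0 -1;0 0 0 0 -8 0 -1;0 0 0 0 -10 0 -1;0 0 0 0 -10 0 -1;0 0 0 0 -10 0 -1"}}

```text
time_s: 5.3
ee_pos: [0.5901, -0.0331, 0.1578]
eef_rot: [-1.573, -0.002, 0.785]
force: [-0.5, 0.5, -0.6]
grip_width: 0.0359
```

Emit:
{"fn": "send_rows", "kwargs": {"series": "0 0 0 -3 0 1.5 -1;0 0 0 -6 0 3 -1;0 0 0 -9.5 0 4.5 -1;0 0 0 -13 0 6 -1;0 0 0 -16.7 0 7.6 -1;0 0 0 -16.7 3 7.6 -1;0 0 0 -16.7 6 7.6 -1;0 0 0 -16.7 9 7.6 -1;0 0 0 -16.7 10.5 7.6 -1;0 0 0 -16.7 10.8 7.6 -1"}}

```text
time_s: 6.13
ee_pos: [0.4156, -0.0968, 0.0452]
eef_rot: [-1.566, 0.003, 0.785]
force: [-0.6, -0.5, -0.1]
grip_width: 0.0357
```

```bash
python3 - <<'E'
from h import *
T=tool();print(T[:3,3]);c=cam('wrist',T)
w=camera('wrist');t=camera('scene')
m=np.vstack([w,cv2.resize(t[155:215,250:350],(640,200))])
cv2.imwrite('pics/w3.png',np.clip(m[...,::-1]*1.3,0,255).astype(np.uint8))
E
```

```text
[ 0.41563881 -0.09675204  0.04521682]
```

View pics/w3.png

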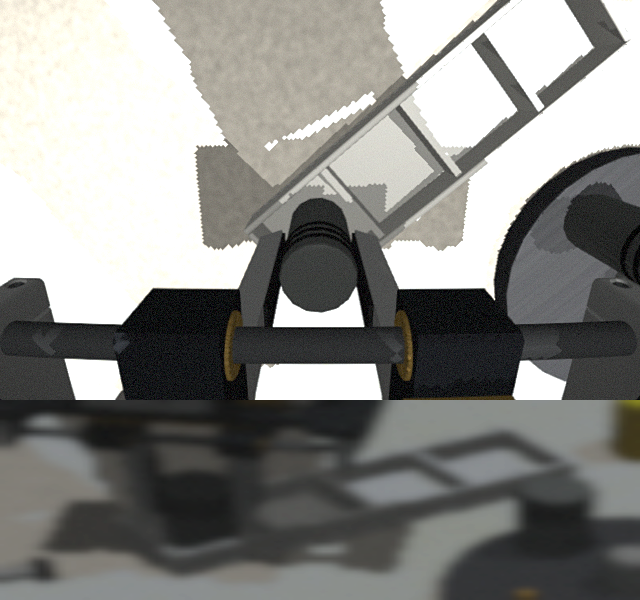

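The cap is held over the end cell, and the near divider runs from about (322,168) to (378,221). I'll check that against the position I commanded.

```bash
python3 - <<'E'
from h import *
T=tool();c=cam('wrist',T)
for uv in[(248,236),(322,168),(378,221),(402,106),(458,172),(475,37),(540,108),(625,40)]:print(uv,onz(c,uv,.03).round(4))
for y in(-57,0,57):
    C=np.array([.4228,-.0122])+y/1000*np.array([.061,.998]);print(C)
E
```

```text
(248, 236) [ 0.3894 -0.1276  0.03  ]
(322, 168) [ 0.3914 -0.0677  0.03  ]
(378, 221) [ 0.4369 -0.0667  0.03  ]
(402, 106) [ 0.3978 -0.0132  0.03  ]
(458, 172) [ 0.4476 -0.0146  0.03  ]
(475, 37) [0.3984 0.038  0.03  ]
(540, 108) [0.4522 0.0413 0.03  ]
(625, 40) [0.4569 0.0988 0.03  ]
[ 0.419323 -0.069086]
[ 0.4228 -0.0122]
[0.426277 0.044686]
```

Emit:
{"fn": "send_rows", "kwargs": {"series": "0 0 0 0.1 0.2 0 -1;0 0 0 0.1 0.3 -0.2 -1;0 0 0 0.1 0.3 -0.2 -1;0 0 0 0.1 0.3 -0.2 0.3;0 0 0 0.1 0.3 -0.2 0.3;0 0 0 0.1 0.3 -0.2 0.3;0 0 0 0.1 0.3 -0.2 0.3;0 0 0 0.1 -3 -0.2 0.3;0 0 0 0.1 -7 -0.2 0.3;0 0 0 0.1 -10 -0.2 0.3"}}

```text
time_s: 7.07
ee_pos: [0.42, -0.0981, 0.1509]
eef_rot: [-1.571, -0.0, 0.785]
force: [1.0, -0.1, -0.1]
grip_width: 0.061
```

```bash
python3 - <<'E'
from h import *
plan((.533,.0265,.057),np.pi/4)
E
```

```text
turn [ 0.01 -0.    0.  ] shift cm [16.8   9.39  0.82] pos [ 0.42   -0.0981  0.1509] q6 -1.1
```

Emit:
{"fn": "send_rows", "kwargs": {"series": "0 0 0 4 0 0.2 0.3;0 0 0 8 0 0.4 0.3;0 0 0 12 0 0.6 0.3;0 0 0 15 0 0.8 0.3;0 0 0 16.8 0 0.8 0.3;0 0 0 16.8 2 0.8 0.3;0 0 0 16.8 5 0.8 0.3;0 0 0 16.8 8 0.8 0.3;0 0 0 16.8 9.4 0.8 0.3;0 0 0 16.8 9.4 0.8 0.3"}}

```text
time_s: 7.9
ee_pos: [0.5313, 0.0264, 0.0513]
eef_rot: [-1.567, 0.004, 0.785]
force: [-1.2, 0.8, -0.3]
grip_width: 0.0613
```

Emit:
{"fn": "send_rows", "kwargs": {"series": "0 0 0 0 0 0 -1;0 0 0 0 0 0 -1;0 0 0 0 0 0 -1;0 0 0 0 0 0 -1;0 0 0 0 0 0 -1;0 0 0 0 0 0 -1;0 0 0 0 0 0 -1;0 0 0 0 -3 0 -1;0 0 0 0 -6 0 -1;0 0 0 0 -9 0 -1"}}

```text
time_s: 8.73
ee_pos: [0.5328, 0.0264, 0.1457]
eef_rot: [-1.57, 0.0, 0.785]
force: [0.5, 0.8, -0.1]
grip_width: 0.0361
```

```bash
python3 - <<'E'
from h import *
plan((.4245,.0155,.042),np.pi/4)
E
```

```text
turn [-0.01 -0.   -0.  ] shift cm [-8.42 10.38  6.88] pos [0.5328 0.0264 0.1457] q6 -0.8
```

Emit:
{"fn": "send_rows", "kwargs": {"series": "0 0 0 -3 0 2.4 -1;0 0 0 -6 0 4.8 -1;0 0 0 -8.4 0 6.9 -1;0 0 0 -8.4 2 6.9 -1;0 0 0 -8.4 5 6.9 -1;0 0 0 -8.4 8 6.9 -1;0 0 0 -8.4 10 6.9 -1;0 0 0 -8.4 10.4 6.9 -1;0 0 0 -8.4 10.4 6.9 -1;0 0 0 -8.4 10.4 6.9 -1"}}

```text
time_s: 9.57
ee_pos: [0.4251, 0.0158, 0.0408]
eef_rot: [-1.571, -0.0, 0.785]
force: [0.1, 0.6, 0.3]
grip_width: 0.0357
```

Emit:
{"fn": "send_rows", "kwargs": {"series": "0 0 0 0 0 0 0.3;0 0 0 0 0 0 0.3;0 0 0 0 0 0 0.3;0 0 0 0 0 0 0.3;0 0 0 0 -3 0 0.3;0 0 0 0 -7 0 0.3;0 0 0 0 -11 0 0.3;0 0 0 0 -15 0 0.3;0 0 0 0 -18 0 0.3;0 0 0 0 -20 0 1"}}

```text
time_s: 10.4
ee_pos: [0.4253, 0.0158, 0.2441]
eef_rot: [-1.574, -0.003, 0.785]
force: [-0.1, -0.1, -0.5]
grip_width: 0.0652
```

```bash
python3 - <<'E'
from h import *
T=tool();np.save('T4.npy',T);print(T)
w=camera('wrist');t=camera('top')
m=np.vstack([w,cv2.resize(t[160:260,250:570][:, :160],(320,200)).repeat(1,0) if 0 else cv2.resize(t[165:265,230:450],(640,200*1))])
cv2.imwrite('pics/w4.png',np.clip(m[...,::-1]*1.2,0,255).astype(np.uint8));cv2.imwrite('pics/t4.png',t[...,::-1])
E
```

```text
[[ 7.07152636e-01  4.25731216e-03 -7.07048106e-01  4.25333395e-01]
 [ 7.07055079e-01 -1.91982205e-04  7.07158454e-01  1.57647819e-02]
 [ 2.87485363e-03 -9.99990919e-01 -3.14591490e-03  2.44088112e-01]
 [ 0.00000000e+00  0.00000000e+00  0.00000000e+00  1.00000000e+00]]
```

View pics/w4.png

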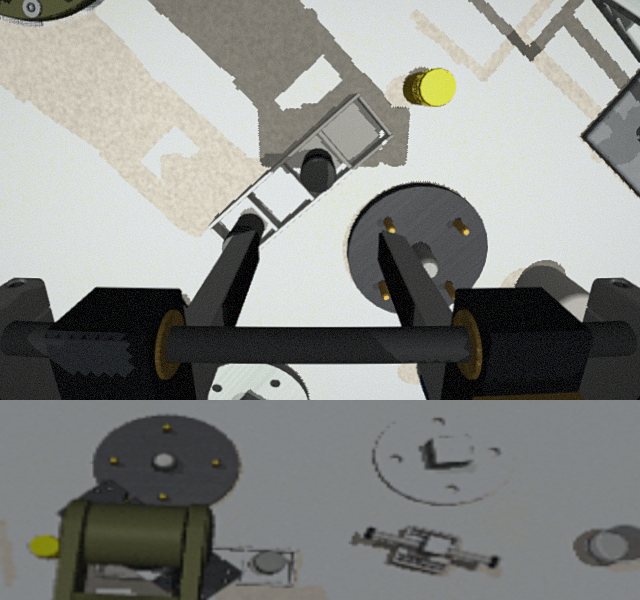

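Both caps stand in their cells, with tops at about (318,160) and (247,225), and all four studs are bare. Next I'll get the hub pose from the brass tips and view the disc from close by.

```bash
cat >> h.py <<'E'
def brass(im,box):
    x0,y0,x1,y1=box;h=cv2.cvtColor(im[y0:y1,x0:x1],cv2.COLOR_BGR2HSV)
    m=cv2.inRange(h,(10,90,60),(32,255,255))
    n,l,s,ce=cv2.connectedComponentsWithStats(m);return [(s[i,4],ce[i]+[x0,y0],s[i,:4]) for i in range(1,n) if s[i,4]>=2]
E
python3 - <<'E'
from h import *
t=cv2.imread('pics/t4.png');c=cam('top')
for a,p,s in brass(t,(255,165,320,225)):print(a,p.round(1),onz(c,p,.048).round(4))
w=cv2.imread('pics/w4.png');cw=cam('wrist',np.load('T4.npy'))
for a,p,s in brass(w,(340,180,490,320)):print(a,p.round(1),s,onz(cw,p,.04).round(4))
print('spig',onz(cw,(431,268),.062))
plan((.60,-.38,.25),np.radians(7))
E
```

```text
4 [287.  177.8] [0.6513 0.0223 0.048 ]
4 [268.5 194.5] [0.5923 0.0843 0.048 ]
4 [303.5 195.5] [ 0.5901 -0.0352  0.048 ]
4 [285.5 212.5] [0.531 0.025 0.048]
86 [389.9 226.5] [44 39 12 14] [0.531  0.0282 0.04  ]
4 [453.5 222.5] [113  41   2   4] [0.5797 0.0835 0.04  ]
101 [462.3 228.2] [116  40  14  16] [0.5926 0.0864 0.04  ]
99 [384.6 291.8] [ 39 102  11  18] [ 0.5898 -0.0326  0.04  ]
69 [450.7 291. ] [104 103  11  17] [0.6473 0.025  0.04  ]
4 [471.2 318.8] [130 138   3   2] [0.6977 0.0186 0.04  ]
spig [0.59207431 0.0303438  0.062     ]
turn [0.03 7.6  0.06] shift cm [-15.67  -0.51 -40.29] pos [0.426  0.0157 0.2437] q6 -0.83
```

Emit:
{"fn": "send_rows", "kwargs": {"series": "0 0.8 0 -1.2 0 -3 1;0 1.6 0 -2.6 0 -6.5 1;0 2.4 0 -4 0 -10 1;0 3.4 0 -5.3 0 -13.5 1;0 4.4 0 -6.6 0 -17 1;0 5.4 0 -8 0 -20.5 1;0 6.4 0 -9.4 0 -24 1;0 7.2 0 -10.8 0 -27.5 1;0 7.6 0 -12 0 -30.5 1;0 7.6 0 -13 0 -33 1"}}

```text
time_s: 11.33
ee_pos: [0.5663, -0.3116, 0.2384]
eef_rot: [-1.569, 0.002, 0.119]
force: [0.4, -0.0, 0.3]
grip_width: 0.0942
```

Emit:
{"fn": "send_rows", "kwargs": {"series": "0 0 0 1.2 0 -3.7 1;0 0 0 2.4 0 -7.4 1;0 0 0 2.4 0 -7.4 1;0 0 0 2.4 0 -7.4 1;0 0 0 2.4 0 -7.4 1;0 0 0 2.4 0 -7.4 1;0 0 0 2.4 0 -7.4 1;0 0 0 2.4 0 -7.4 1;0 0 0 2.4 0 -7.4 1;0 0 0 2.4 0 -7.4 1"}}

```text
time_s: 12.17
ee_pos: [0.5991, -0.3797, 0.241]
eef_rot: [-1.571, -0.0, 0.122]
force: [0.1, 0.4, -0.1]
grip_width: 0.094
```

```bash
python3 - <<'E'
from h import *
T=tool();np.save('T5.npy',T);print(T[:3,3])
w=camera('wrist')
cv2.imwrite('pics/w5.png',w[...,::-1])
E
```

```text
[ 0.59911319 -0.37970076  0.24096696]
```

View pics/w5.png

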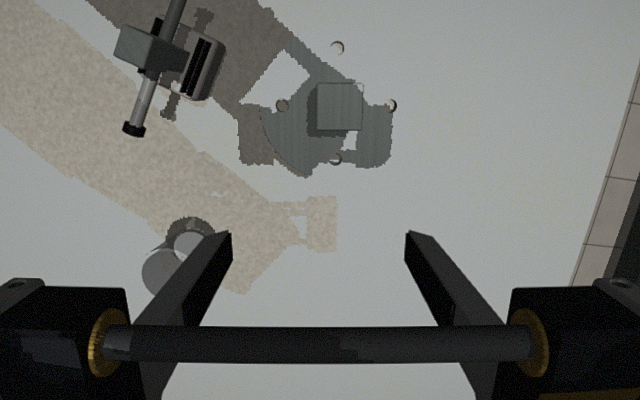

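The wrist view shows disc holes at (338,47), (392,105), (335,158) and (282,105). The block top spans (318,83) to (363,130).

```bash
python3 - <<'E'
from h import *
c=cam('wrist',np.load('T5.npy'))
H=np.array([onz(c,p,.014)for p in((338,47),(392,105),(335,158),(282,105))]);print(H.round(4),H.mean(0).round(4))
d=lambda a:np.degrees(np.arctan2(a[1],a[0]))
print(d(H[0]-H[2]),d(H[1]-H[3]),np.linalg.norm(H[0]-H[2]),np.linalg.norm(H[1]-H[3]))
B=np.array([onz(c,p,.077)for p in((318,83),(362,82),(364,130),(316,129))]);print(B.round(4),B.mean(0).round(4),d(B[1]-B[0]),d(B[2]-B[3]),d(B[0]-B[3]),d(B[1]-B[2]))
ctr=(H.mean(0)+B.mean(0))/2
plan((*ctr[:2],.14),np.radians((d(H[1]-H[3])+d(H[0]-H[2])-90)/2))
E
```

```text
[[ 0.6051 -0.2477  0.014 ]
 [ 0.6728 -0.3002  0.014 ]
 [ 0.618  -0.3669  0.014 ]
 [ 0.5518 -0.3154  0.014 ]] [ 0.6119 -0.3075  0.014 ]
96.16664006120786 7.145518323100041 0.1199800676721224 0.12199938061000633
[[ 0.5887 -0.2896  0.077 ]
 [ 0.6289 -0.2836  0.077 ]
 [ 0.6375 -0.3268  0.077 ]
 [ 0.592  -0.3316  0.077 ]] [ 0.6118 -0.3079  0.077 ] 8.442819218171781 5.947811904827391 94.46637236787491 101.2120680495733
turn [0.   0.07 0.  ] shift cm [ 2.14 10.08  7.01] pos [ 0.5991 -0.3798  0.2408] q6 -0.74
```

Emit:
{"fn": "send_rows", "kwargs": {"series": "0 0 0 1 2 3.5 1;0 0 0 2.1 5 7 1;0 0 0 2.1 9 7 1;0 0 0 2.1 13 7 1;0 0 0 2.1 17 7 1;0 0 0 2.1 20 7 1;0 0 0 2.1 20.4 7 1;0 0 0 2.1 20.4 7 1;0 0 0 2.1 20.4 7 0.2;0 0 0 2.1 20.4 7 0.2", "newtons": 35}}

```text
time_s: 13.05
ee_pos: [0.6126, -0.3088, 0.0395]
eef_rot: [-1.573, -0.003, 0.122]
force: [0.5, -1.1, -0.0]
grip_width: 0.0841
```

Emit:
{"fn": "send_rows", "kwargs": {"series": "0 0 0 0 0 0 -1;0 0 0 0 0 0 -1;0 0 0 0 0 0 -1;0 0 0 0 0 0 -1;0 0 0 0 0 0 -1;0 0 0 0 0 0 -1;0 0 0 0 0 0 -1;0 0 0 0 0 0 -1;0 0 0 0 0 0 -1;0 0 0 0 0 0 -1"}}

```text
time_s: 13.88
ee_pos: [0.6113, -0.3081, 0.0365]
eef_rot: [-1.571, 0.0, 0.122]
force: [-2.8, 0.1, 2.4]
grip_width: 0.0438
```

Emit:
{"fn": "send_rows", "kwargs": {"series": "0 0 0 0 -0.5 0 -1;0 0 0 0 -2 0 -1;0 0 0 0 -4 0 -1;0 0 0 0 -6 0 -1;0 0 0 0 -8 0 -1;0 0 0 0 -10 0 -1;0 0 0 0 -12 0 -1;0 0 0 0 -12 0 -1;0 0 0 0 -12 0 -1;0 0 0 0 -12 0 -1"}}

```text
time_s: 14.72
ee_pos: [0.6109, -0.3077, 0.1545]
eef_rot: [-1.569, 0.002, 0.122]
force: [0.9, 0.6, -5.0]
grip_width: 0.0438
```

```bash
python3 - <<'E'
from h import *
o=get_obs();print(o['eef_rot'],o['force'],o['moment'])
plan((.5905,.026,.155),np.radians(-1.3))
E
```

```text
[-1.56927624  0.0019541   0.12212724] [ 0.897187    0.60115569 -5.04716188] [-0.02536774  0.10051645 -0.02842258]
turn [-0.02  1.66 -0.02] shift cm [ 2.040e+00 -1.000e-02  3.337e+01] pos [ 0.6109 -0.3077  0.1545] q6 -0.64
```

Emit:
{"fn": "send_rows", "kwargs": {"series": "0 0.2 0 0.2 0 3 -1;0 0.4 0 0.4 0 6.5 -1;0 0.6 0 0.6 0 10 -1;0 0.8 0 0.8 0 14 -1;0 1 0 1 0 18 -1;0 1.2 0 1.3 0 22 -1;0 1.4 0 1.6 0 26 -1;0 1.66 0 1.8 0 29.5 -1;0 1.66 0 2 0 32 -1;0 1.66 0 2.04 0 33.4 -1"}}

```text
time_s: 15.55
ee_pos: [0.59, 0.029, 0.1548]
eef_rot: [-1.57, 0.003, -0.021]
force: [0.1, -0.4, -5.6]
grip_width: 0.0438
```

Emit:
{"fn": "send_rows", "kwargs": {"series": "0 0 0 0 1 0 -1;0 0 0 0 2 0 -1;0 0 0 0 3 0 -1;0 0 0 0 3.5 0 -1;0 0 0 0 4 0 -1;0 0 0 0 4 0 -1;0 0 0 0 4 0 -1;0 0 0 0 4 0 -1;0 0 0 0 4 0 -1;0 0 0 0 4 0 -1"}}

```text
time_s: 16.38
ee_pos: [0.5912, 0.0259, 0.1169]
eef_rot: [-1.571, -0.001, -0.023]
force: [1.0, -0.1, -4.7]
grip_width: 0.0438
```

```bash
python3 - <<'E'
from h import *
T=tool();np.save('T6.npy',T);o=get_obs();print(o['force'])
w=camera('wrist');t=camera('top')
cv2.imwrite('pics/w6.png',w[...,::-1]);cv2.imwrite('pics/t6.png',t[...,::-1])
plan((.5905,.026,.115),np.radians(-1.3))
E
```

```text
[ 0.97356876 -0.11743187 -4.66415431]
turn [-0.   -0.    0.01] shift cm [-0.06  0.17 -0.  ] pos [0.5911 0.026  0.1167] q6 0.0
```

View pics/w6.png

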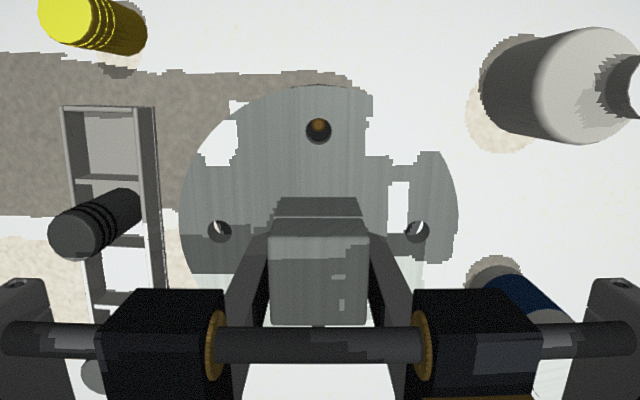

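The +y stud shows brass through the disc's far hole at about (318,128), and the holes at the sides are at (220,231) and (417,231). I'll compare the hole and stud positions.

```bash
python3 - <<'E'
from h import *
w=cv2.imread('pics/w6.png');T=np.load('T6.npy');c=cam('wrist',T)
for a,p,s in brass(w,(300,110,340,150)):print('stud',a,p.round(1),s,onz(c,p,.05).round(4))
zt=T[2,3]-.0365+.014
H=[onz(c,p,zt)for p in((318.5,130),(220,231),(417,231))];print(np.round(H,4),(H[1]+H[2])/2)
d=H[2]-H[1];print(np.degrees(np.arctan2(d[1],d[0])),np.linalg.norm(d))
h=(H[1]+H[2])/2;d=H[0]-h;print(np.degrees(np.arctan2(d[1],d[0]))-90,np.linalg.norm(d))
E
```

```text
stud 138 [317.8 124.2] [12  8 13 14] [0.5932 0.0861 0.05  ]
[[0.5935 0.0861 0.0944]
 [0.5325 0.0271 0.0944]
 [0.652  0.0244 0.0944]] [0.59223893 0.02575901 0.09439748]
-1.2909397844466903 0.1194674750048363
-1.2320170146115998 0.060323249026798295
```

Emit:
{"fn": "send_rows", "kwargs": {"series": "0 0 0 0 0.8 0 -1;0 0 0 0 1.5 0 -1;0 0 0 0 2.2 0 -1;0 0 0 0 2.8 0 -1;0 0 0 0 3.4 0 -1;0 0 0 0 4 0 -1;0 0 0 0 4.6 0 -1;0 0 0 0 5.1 0 -1;0 0 0 0 5.5 0 -1;0 0 0 0 5.5 0 -1"}}

```text
time_s: 17.32
ee_pos: [0.5906, 0.026, 0.0605]
eef_rot: [-1.571, 0.001, -0.023]
force: [-0.1, 0.7, -5.9]
grip_width: 0.0438
```

Emit:
{"fn": "send_rows", "kwargs": {"series": "0 0 0 0 0.1 0 -1;0 0 0 0 0.2 0 -1;0 0 0 0 0.3 0 -1;0 0 0 0 0.4 0 -1;0 0 0 0 0.5 0 -1;0 0 0 0 0.5 0 -1;0 0 0 0 0.5 0 -1;0 0 0 0 0.5 0 -1;0 0 0 0 0.5 0 -1;0 0 0 0 0.5 0 -1"}}

```text
time_s: 18.15
ee_pos: [0.5911, 0.026, 0.0566]
eef_rot: [-1.571, -0.0, -0.023]
force: [-1.0, -0.0, -1.7]
grip_width: 0.0439
```

Emit:
{"fn": "send_rows", "kwargs": {"series": "0 0 0 0 0.1 0 -1;0 0 0 0 0.1 0 -1;0 0 0 0 0.1 0 1;0 0 0 0 0.1 0 1;0 0 0 0 0.1 0 1;0 0 0 0 0.1 0 1;0 0 0 0 0.1 0 1;0 0 0 0 0.1 0 1;0 0 0 0 0.1 0 1;0 0 0 0 0.1 0 1"}}

```text
time_s: 18.98
ee_pos: [0.591, 0.026, 0.0554]
eef_rot: [-1.571, 0.0, -0.023]
force: [-0.4, 1.1, 0.0]
grip_width: 0.0926
```

Emit:
{"fn": "send_rows", "kwargs": {"series": "0 0 0 0 -2 0 1;0 0 0 0 -5 0 1;0 0 0 0 -9 0 1;0 0 0 0 -13 0 1;0 0 0 0 -17 0 1;0 0 0 0 -20 -2 1;0 0 0 0 -20 -6 1;0 0 0 0 -20 -8 1;0 0 0 0 -20 -8 1;0 0 0 0 -20 -8 1"}}

```text
time_s: 19.82
ee_pos: [0.5891, -0.0546, 0.2553]
eef_rot: [-1.571, 0.0, -0.025]
force: [0.3, 1.0, 0.1]
grip_width: 0.0942
```

```bash
python3 - <<'E'
from h import *
T=tool();np.save('T7.npy',T);print(T[:3,3])
w=camera('wrist');t=camera('top')
m=np.vstack([w,cv2.resize(t[165:265,230:450],(440,200))]) if 0 else w
cv2.imwrite('pics/w7.png',w[...,::-1]);cv2.imwrite('pics/t7.png',t[...,::-1])
E
```

```text
[ 0.58906326 -0.05462673  0.25527601]
```

View pics/w7.png

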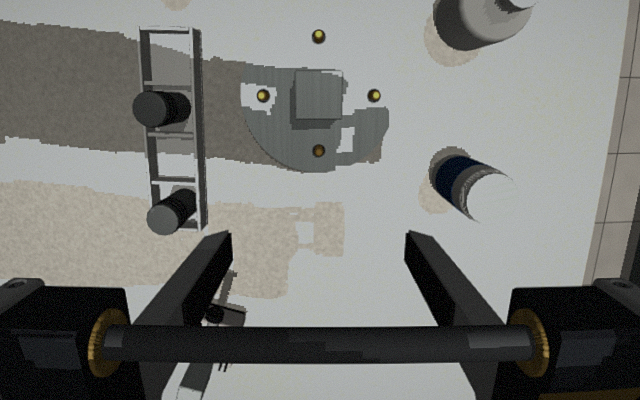

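All four studs show centred in the disc's holes, at (319,36), (263,96), (374,96) and (319,151). The caps stand upright in the rack, so the disc is home. Next I'll look at the lamp.

```bash
python3 - <<'E'
from h import *
plan((.417,-.36,.30),np.radians(-18))
c=cam('wrist',np.load('T7.npy'))
H=np.array([onz(c,p,.034)for p in((319,36),(374,96),(319,151),(263,96))]);print(H.round(4),H.mean(0))
B=[onz(c,p,.097)for p in((295,71),(342,70),(341,119),(294,119))];print(np.mean(B,0),np.linalg.norm(B[0]-B[1]),np.linalg.norm(B[2]-B[1]))
E
```

```text
turn [-0.    3.34 -0.  ] shift cm [-16.53  -4.48 -31.05] pos [ 0.5892 -0.0532  0.2552] q6 -0.13
[[ 0.5941  0.086   0.034 ]
 [ 0.6524  0.0235  0.034 ]
 [ 0.5913 -0.0352  0.034 ]
 [ 0.5318  0.0264  0.034 ]] [0.59242198 0.02519605 0.034     ]
[0.59161974 0.02538714 0.097     ] 0.042335519205057 0.04350583729562771
```

Emit:
{"fn": "send_rows", "kwargs": {"series": "0 0.4 0 -1.6 -1 -3 1;0 0.8 0 -3.3 -2 -6.2 1;0 1.2 0 -5 -3 -9.4 1;0 1.6 0 -6.7 -4 -12.6 1;0 2 0 -8.4 -4.5 -15.8 1;0 2.4 0 -10.1 -4.5 -19 1;0 2.8 0 -11.8 -4.5 -22.2 1;0 3.2 0 -13.5 -4.5 -25.4 1;0 3.34 0 -15.2 -4.5 -28.6 1;0 3.34 0 -16.5 -4.5 -31 1"}}

```text
time_s: 20.75
ee_pos: [0.4164, -0.3612, 0.3004]
eef_rot: [-1.571, 0.0, -0.315]
force: [0.5, -0.6, 0.3]
grip_width: 0.0941
```

Emit:
{"fn": "send_rows", "kwargs": {"series": "0 0 0 0 0 0 1;0 0 0 0 0 0 1;0 0 0 0 0 0 1;0 0 0 0 0 0 1;0 0 0 0 0 0 1;0 0 0 0 0 0 1;0 0 0 0 0 0 1;0 0 0 0 0 0 1;0 0 0 0 0 0 1;0 0 0 0 0 0 1"}}

```text
time_s: 21.58
ee_pos: [0.4172, -0.3601, 0.3005]
eef_rot: [-1.571, -0.0, -0.314]
force: [-0.6, 1.1, 0.1]
grip_width: 0.094
```

```bash
python3 - <<'E'
from h import *
T=tool();np.save('T8.npy',T);print(T[:3,3])
w=camera('wrist');t=camera('top')
cv2.imwrite('pics/t8.png',t[...,::-1])
z=cv2.resize(t[145:265,165:229],None,fx=3.3333,fy=3.3333,interpolation=cv2.INTER_CUBIC);print(z.shape)
m=np.hstack([cv2.copyMakeBorder(w[:,100:540],0,0,0,0,0),z])
cv2.imwrite('pics/w8.png',np.clip(m[...,::-1]*1.2,0,255).astype(np.uint8))
E
```

```text
[ 0.41722266 -0.36010569  0.30045457]
(400, 213, 3)
```

View pics/w8.png

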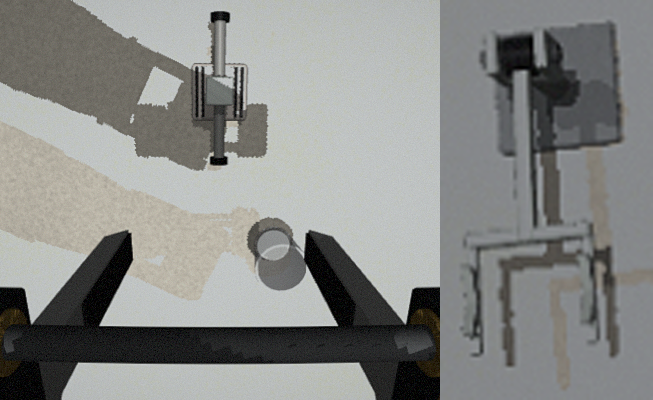

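The wrist view shows the lamp's bar ends at (320,16) and (318,161), in full-image pixels. The fork is in the right-hand inset, with tines at inset x of about 32 and 152 and the crosspiece at y of about 236.

```bash
python3 - <<'E'
from h import *
c=cam('wrist',np.load('T8.npy'));ct=cam('top')
a,b=onz(c,(320,16.5),.085),onz(c,(318.5,161),.085);d=a-b
print(a,b,(a+b)/2,np.linalg.norm(d),np.degrees(np.arctan2(d[1],d[0])))
P=lambda u,v,z:onz(ct,(165+(u-440)/3.3333,145+v/3.3333),z)
S=np.array([P(*p,.0)for p in((497,30),(614,22),(622,143),(505,155))]);print(S.round(3),S.mean(0),[np.linalg.norm(S[i]-S[i-1]) for i in range(4)])
print('tine tips',P(475,353,.19),P(597,343,.19),'cross',P(466,241,.183),P(592,233,.183),P(529,237,.183),'hinge',P(512,55,.165))
plan((*((a+b)/2)[:2],.10),np.radians(np.degrees(np.arctan2(d[1],d[0]))-90))
E
```

```text
[ 0.46879078 -0.20987676  0.085     ] [ 0.42125581 -0.35168649  0.085     ] [ 0.4450233  -0.28078163  0.085     ] 0.14956460829536786 71.4687203666136
[[0.745 0.406 0.   ]
 [0.755 0.279 0.   ]
 [0.622 0.264 0.   ]
 [0.608 0.389 0.   ]] [0.68265971 0.33427042 0.        ] [np.float64(0.13818710516000582), np.float64(0.12799776928511175), np.float64(0.13333620550341477), np.float64(0.12623516725395345)]
tine tips [0.38983341 0.35204666 0.19      ] [0.40095231 0.238646   0.19      ] cross [0.49426048 0.36843366 0.183     ] [0.50332979 0.24929097 0.183     ] [0.49882048 0.30864932 0.183     ] hinge [0.6774621  0.34009183 0.165     ]
turn [-0.   0.1 -0. ] shift cm [ 0.2  20.04  8.41] pos [ 0.4171 -0.3602  0.3004] q6 -0.46
```

Emit:
{"fn": "send_rows", "kwargs": {"series": "0 0.1 0 0.1 1 4 1;0 0.1 0 0.2 3 8 1;0 0.1 0 0.2 6 8.4 1;0 0.1 0 0.2 10 8.4 1;0 0.1 0 0.2 14 8.4 1;0 0.1 0 0.2 17 8.4 1;0 0.1 0 0.2 20 8.4 1;0 0.1 0 0.2 20 8.4 1;0 0.1 0 0.2 20 8.4 -0.2;0 0.1 0 0.2 20 8.4 -0.2", "newtons": 30}}

```text
time_s: 22.52
ee_pos: [0.4458, -0.2815, 0.1024]
eef_rot: [-1.571, -0.002, -0.323]
force: [1.1, -0.4, 0.1]
grip_width: 0.0837
```

Emit:
{"fn": "send_rows", "kwargs": {"series": "0 0 0 0 0 0 -1;0 0 0 0 0 0 -1;0 0 0 0 0 0 -1;0 0 0 0 0 0 -1;0 0 0 0 0 0 -1;0 0 0 0 0 0 -1;0 0 0 0 0 0 -1;0 0 0 0 0 0 -1;0 0 0 0 0 0 -1;0 0 0 0 0 0 -1"}}

```text
time_s: 23.35
ee_pos: [0.4449, -0.2808, 0.1003]
eef_rot: [-1.571, 0.0, -0.323]
force: [-0.5, -0.1, -0.5]
grip_width: 0.0258
```

Emit:
{"fn": "send_rows", "kwargs": {"series": "0 0 0 0 -0.5 0 -1;0 0 0 0 -3 0 -1;0 0 0 0 -6 0 -1;0 0 0 0 -9 0 -1;0 0 0 0 -12 0 -1;0 0 0 0 -15 0 -1;0 0 0 0 -18 0 -1;0 0 0 0 -21 0 -1;0 0 0 0 -24 0 -1;0 0 0 0 -24 0 -1"}}

```text
time_s: 24.18
ee_pos: [0.4457, -0.2813, 0.3462]
eef_rot: [-1.573, -0.008, -0.323]
force: [0.2, 0.5, -4.3]
grip_width: 0.0259
```

```bash
python3 - <<'E'
from h import *
plan((.445,.19,.34),np.radians(6.5))
plan((.445,.0,.34),np.radians(6.5))
E
```

```text
turn [ 0.05 -5.    0.08] shift cm [-15.03   0.4   44.68] pos [ 0.4457 -0.2813  0.3462] q6 -0.31
turn [ 0.05 -5.    0.08] shift cm [-9.    0.49 26.66] pos [ 0.4457 -0.2813  0.3462] q6 -0.31
```

Emit:
{"fn": "send_rows", "kwargs": {"series": "0 -0.5 0 -0.9 0 2.6 -1;0 -1 0 -1.8 0 5.3 -1;0 -1.5 0 -2.7 0 8 -1;0 -2 0 -3.6 0 10.6 -1;0 -2.5 0 -4.5 0 13.3 -1;0 -3 0 -5.4 0 16 -1;0 -3.5 0 -6.3 0 18.6 -1;0 -4 0 -7.2 0 21.3 -1;0 -4.5 0 -8.1 0 24 -1;0 -5 0 -9 0 26.7 -1"}}

```text
time_s: 25.02
ee_pos: [0.4438, 0.0022, 0.3391]
eef_rot: [-1.57, 0.002, 0.115]
force: [0.6, -0.2, -4.4]
grip_width: 0.0262
```

Emit:
{"fn": "send_rows", "kwargs": {"series": "0 0 0 0.4 0 3.4 -1;0 0 0 0.8 0 6.8 -1;0 0 0 1.2 0 10.2 -1;0 0 0 1.6 0 13.6 -1;0 0 0 1.9 0 16.9 -1;0 0 0 1.9 0 16.9 -1;0 0 0 1.9 0 16.9 -1;0 0 0 1.9 0 16.9 -1;0 0 0 1.9 0 16.9 -1;0 0 0 1.9 0 16.9 -1"}}

```text
time_s: 25.85
ee_pos: [0.4443, 0.1701, 0.3402]
eef_rot: [-1.571, 0.0, 0.112]
force: [0.1, -0.5, -4.8]
grip_width: 0.0264
```

```bash
python3 - <<'E'
from h import *
T=tool();np.save('T9.npy',T);print(T[:3,3],get_obs()['eef_rot'])
w=camera('wrist')
cv2.imwrite('pics/w9.png',np.clip(w[...,::-1]*1.2,0,255).astype(np.uint8))
E
```

```text
[0.44430594 0.17006902 0.34022904] [-1.57095381e+00  2.68821778e-04  1.11917462e-01]
```

View pics/w9.png

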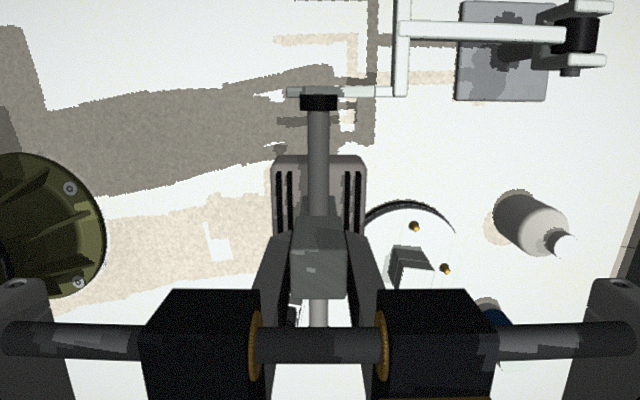

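The wrist view shows the near tine from (287,92) to (395,92), the crosspiece at x of about 400, and the arm from (408,28) to (565,33). The lamp hangs straight in the grip.

```bash
python3 - <<'E'
from h import *
c=cam('wrist',np.load('T9.npy'))
for n,uv,z in[('tip',(287,92.5),.195),('tineN',(375,90.5),.185),('crossN',(400,92),.183),('crossF',(402,5),.183),('arm1',(412,28),.183),('arm2',(562,33.5),.160),('arm_w',(412,21),.183),('arm_w',(412,37),.183)]:print(n,onz(c,uv,z).round(4))
a=onz(c,(412,28),.183);b=onz(c,(562,33.5),.16);d=a-b;d[2]=0;d/=np.linalg.norm(d);print('dir',np.degrees(np.arctan2(-d[1],-d[0])))
n=np.array([-d[1],d[0],0])
tn=onz(c,(375,90.5),.185);print('lateral arm - tine',(a-tn)@n)
cr=onz(c,(400,92),.183)
F=a+d*((cr-a)@d+.053);print('fork',F)
b0=onz(c,(318,101),.325)
print('bar end knob',b0)
E
```

```text
tip [0.4087 0.2486 0.195 ]
tineN [0.4867 0.2594 0.185 ]
crossN [0.51   0.2609 0.183 ]
crossF [0.4998 0.3338 0.183 ]
arm1 [0.5116 0.3163 0.183 ]
arm2 [0.6632 0.3366 0.16  ]
arm_w [0.5106 0.322  0.183 ]
arm_w [0.5128 0.3089 0.183 ]
dir 7.628815909892354
lateral arm - tine -0.05304899534456374
fork [0.4501659 0.3080624 0.183    ]
bar end knob [0.43644097 0.24559284 0.325     ]
```

Emit:
{"fn": "send_rows", "kwargs": {"series": "0 -0.2 0 0.3 0 2.5 -1;0 -0.2 0 0.8 0 5.5 -1;0 -0.2 0 1.2 0 8.5 -1;0 -0.2 0 1.6 0 11.5 -1;0 -0.2 0 2 0 13.5 -1;0 -0.2 0 2 0 13.5 -1;0 -0.2 0 2 2 13.5 -1;0 -0.2 0 2 3 13.5 -1;0 -0.2 0 2 3 13.5 -1;0 -0.2 0 2 3 13.5 -1"}}

```text
time_s: 26.73
ee_pos: [0.4489, 0.3067, 0.3104]
eef_rot: [-1.571, 0.001, 0.13]
force: [0.3, 0.2, -4.5]
grip_width: 0.0262
```

Emit:
{"fn": "send_rows", "kwargs": {"series": "0 0 0 0 1 0 -1;0 0 0 0 2 0 -1;0 0 0 0 3 0 -1;0 0 0 0 4 0 -1;0 0 0 0 5 0 -1;0 0 0 0 6 0 -1;0 0 0 0 7 0 -1;0 0 0 0 8 0 -1;0 0 0 0 9 0 -1;0 0 0 0 9 0 -1"}}

```text
time_s: 27.57
ee_pos: [0.4482, 0.307, 0.218]
eef_rot: [-1.572, 0.003, 0.131]
force: [-0.9, 0.1, -4.7]
grip_width: 0.0258
```

```bash
python3 - <<'E'
from h import *
T=tool();np.save('T10.npy',T);print(T[:3,3],get_obs()['eef_rot'],get_obs()['force'])
w=camera('wrist');s=camera('scene')
z=cv2.resize(s[80:180,330:490],(640,400),interpolation=cv2.INTER_CUBIC)
z=cv2.resize(s[85:175,345:470],(288,200),interpolation=cv2.INTER_CUBIC)
m=np.vstack([w,cv2.copyMakeBorder(z,0,0,0,640-288,cv2.BORDER_CONSTANT)])
cv2.imwrite('pics/w10.png',np.clip(m[...,::-1]*1.2,0,255).astype(np.uint8))
E
```

```text
[0.44819073 0.30696066 0.21802405] [-1.57205829  0.00291781  0.13078122] [-0.90529615  0.06924081 -4.6879224 ]
```

View pics/w10.png

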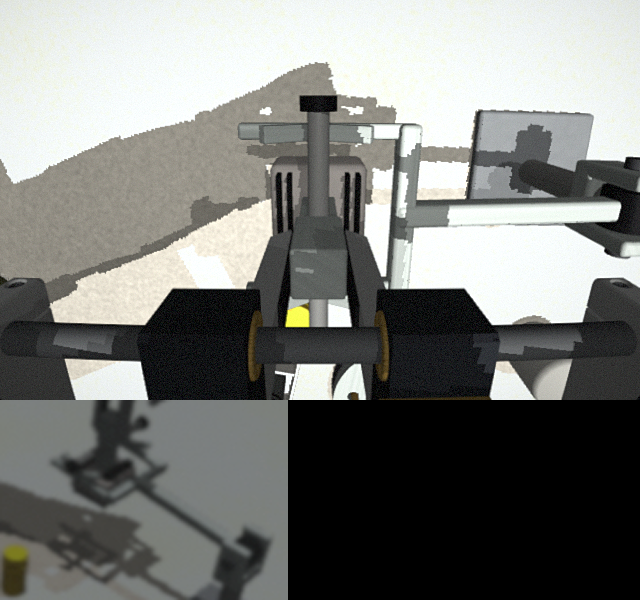

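The bar at column 319 lies over the middle of the far tine's notch, which spans columns 260 to 373 at row 131. The knob is outside that tine. I'll lower the bar into the notches and follow the arm down.

```bash
python3 - <<'E'
from h import *
T=np.load('T10.npy');c=cam('wrist',T)
f=lambda p:(T[:3,:3].T@(p-T[:3,3])*1000).round(1)
print('tine in tool',f(onz(c,(318,131),.19)),'knob',f(onz(c,(319,103),.203)),'notch ends',f(onz(c,(260,131),.195)),f(onz(c,(373,131),.195)),'cross',f(onz(c,(408,200),.186)),'arm',f(onz(c,(430,212),.186)))
E
```

```text
tine in tool [ 0.6 27.9 59. ] knob [ 1.1 14.9 74.9] notch ends [-32.   23.   59.5] [31.5 22.9 59.6] cross [56.3 31.8 16.7] arm [70.7 31.8  8.9]
```

Emit:
{"fn": "send_rows", "kwargs": {"series": "0 0 0 0 0.5 0 -1;0 0 0 0 1 0 -1;0 0 0 0 1.5 0 -1;0 0 0 0 2 0 -1;0 0 0 0 2.5 0 -1;0 0 0 0 3 0 -1;0 0 0 0 3 0 -1;0 0 0 0 3 0 -1;0 0 0 0 3 0 -1;0 0 0 0 3 0 -1"}}

```text
time_s: 28.5
ee_pos: [0.4489, 0.3074, 0.1907]
eef_rot: [-1.571, -0.0, 0.131]
force: [-1.5, -0.6, -3.1]
grip_width: 0.0257
```

Emit:
{"fn": "send_rows", "kwargs": {"series": "0 0 0 0 0.4 0.1 -1;0 0 0 0 0.8 0.2 -1;0 0 0 0 1.2 0.3 -1;0 0 0 0 1.6 0.3 -1;0 0 0 0 2 0.3 -1;0 0 0 0 2.3 0.3 -1;0 0 0 0 2.5 0.3 -1;0 0 0 0 2.5 0.3 -1;0 0 0 0 2.5 0.3 -1;0 0 0 0 2.5 0.3 -1"}}

```text
time_s: 29.33
ee_pos: [0.4485, 0.3103, 0.1656]
eef_rot: [-1.571, -0.0, 0.131]
force: [-2.2, -0.6, -0.9]
grip_width: 0.0259
```

```bash
python3 - <<'E'
from h import *
o=get_obs();print(o['force'],o['moment'],o['ee_pos'])
E
```

```text
[-2.22586591 -0.56490795 -0.94864504] [-0.35928203  0.3769812  -0.08239358] [0.44849603 0.31032978 0.16563493]
```

Emit:
{"fn": "send_rows", "kwargs": {"series": "0 0 0 0 0.2 0 -1;0 0 0 0 0.4 0 -1;0 0 0 -0.1 0.6 0 -1;0 0 0 -0.1 0.8 0 -1;0 0 0 -0.2 1 0 -1;0 0 0 -0.2 1.1 0 -1;0 0 0 -0.2 1.1 0 -1;0 0 0 -0.2 1.1 0 -1;0 0 0 -0.2 1.1 0 -1;0 0 0 -0.2 1.1 0 -1"}}

```text
time_s: 30.17
ee_pos: [0.4464, 0.3101, 0.1545]
eef_rot: [-1.571, 0.0, 0.131]
force: [-1.5, -0.3, -0.5]
grip_width: 0.0261
```

Emit:
{"fn": "send_rows", "kwargs": {"series": "0 0 0 0 0 0 -1;0 0 0 0 0 0 -1;0 0 0 0 0 0 -1;0 0 0 0 0 0 -1;0 0 0 0 0 0 -1;0 0 0 0 0 0 -1;0 0 0 0 0 0 -1;0 0 0 0 0 0 -1;0 0 0 0 0 0 -1;0 0 0 0 0 0 -1"}}

```text
time_s: 31.0
ee_pos: [0.4464, 0.31, 0.1544]
eef_rot: [-1.571, 0.0, 0.131]
force: [-3.3, -0.3, -0.9]
grip_width: 0.0259
```

```bash
python3 - <<'E'
from h import *
T=tool();np.save('T11.npy',T);o=get_obs();print(o['force'],o['moment'],o['ee_pos'])
w=camera('wrist');s=camera('scene')
z=cv2.resize(s[85:185,345:470],(250,200),interpolation=cv2.INTER_CUBIC)
m=np.vstack([w,cv2.copyMakeBorder(z,0,0,0,640-250,cv2.BORDER_CONSTANT)])
cv2.imwrite('pics/w11.png',np.clip(m[...,::-1]*1.2,0,255).astype(np.uint8))
E
```

```text
[-3.25562678 -0.31409465 -0.88007898] [-0.39852102  0.63744625 -0.17880416] [0.44641359 0.31003409 0.15443179]
```

View pics/w11.png

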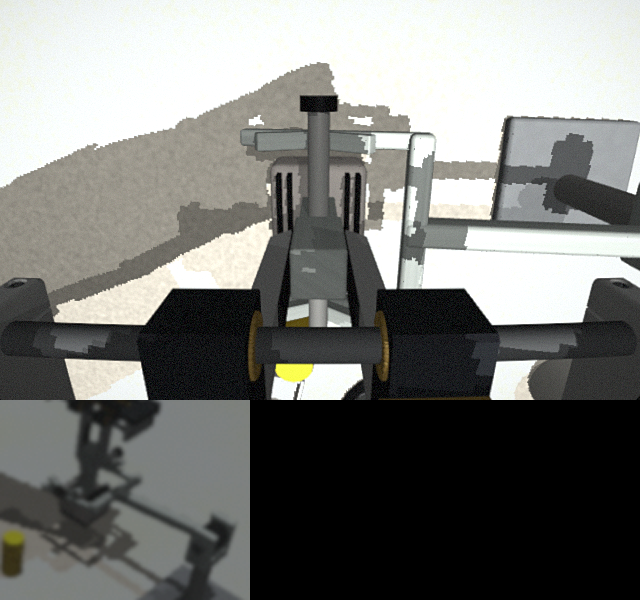

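The notch is centred at about column 315 and the bar is at 318.5, so the bar sits roughly 2 mm off towards +x, which agrees with the -x force. I'll move it -2 mm, let it settle and recheck before releasing.

Emit:
{"fn": "send_rows", "kwargs": {"series": "0 0 0 -0.1 0 0 -1;0 0 0 -0.2 0.1 0 -1;0 0 0 -0.25 0.2 0 -1;0 0 0 -0.25 0.2 0 -1;0 0 0 -0.25 0.2 0 -1;0 0 0 -0.25 0.2 0 -1;0 0 0 -0.25 0.2 0 -1;0 0 0 -0.25 0.2 0 -1;0 0 0 -0.25 0.2 0 -1;0 0 0 -0.25 0.2 0 -1"}}

```text
time_s: 31.93
ee_pos: [0.444, 0.3097, 0.1525]
eef_rot: [-1.571, 0.0, 0.131]
force: [-1.0, -0.9, -0.1]
grip_width: 0.0258
```

```bash
python3 - <<'E'
from h import *
o=get_obs();print(o['force'],o['moment'],o['ee_pos'])
camera('wrist');o=get_obs();print(o['force'])
camera('wrist');o=get_obs();print(o['force'])
camera('wrist');o=get_obs();print(o['force'])
E
```

```text
[-0.95154259 -0.88298687 -0.14823155] [-0.33668442  0.32787226 -0.05306259] [0.4439659  0.30971911 0.15245096]
[-1.12829896 -0.64552166 -0.53837965]
[-1.76037539 -0.13744267  0.14811075]
[-1.29267308  0.21735235 -1.05497567]
```

Emit:
{"fn": "send_rows", "kwargs": {"series": "0 0 0 -0.1 0.1 0 -1;0 0 0 -0.1 0.2 0 -1;0 0 0 -0.15 0.3 0 -1;0 0 0 -0.15 0.35 0 -1;0 0 0 -0.15 0.35 0 -1;0 0 0 -0.15 0.35 0 -1;0 0 0 -0.15 0.35 0 -1;0 0 0 -0.15 0.35 0 -1;0 0 0 -0.15 0.35 0 -1;0 0 0 -0.15 0.35 0 -1"}}

```text
time_s: 32.92
ee_pos: [0.443, 0.3096, 0.1492]
eef_rot: [-1.571, -0.001, 0.131]
force: [4.4, 0.9, -0.0]
grip_width: 0.0257
```

```bash
python3 - <<'E'
from h import *
F=[]
for _ in range(6):
    o=get_obs();F.append(np.r_[o['force'],o['moment']]);camera('wrist')
print(np.mean(F,0).round(2),o['ee_pos'])
E
```

```text
[ 5.04  0.57  0.17 -0.25 -1.14  0.3 ] [0.44295895 0.30962971 0.14921016]
```

Emit:
{"fn": "send_rows", "kwargs": {"series": "0 0 0 0.1 0 0 -1;0 0 0 0.1 0 0 -1;0 0 0 0.1 0 0 -1;0 0 0 0.1 0 0 -1;0 0 0 0.1 0 0 -1;0 0 0 0.1 0 0 -1;0 0 0 0.1 0 0 -1;0 0 0 0.1 0 0 -1;0 0 0 0.1 0 0 -1;0 0 0 0.1 0 0 -1"}}

```text
time_s: 34.05
ee_pos: [0.4434, 0.3096, 0.1489]
eef_rot: [-1.571, 0.0, 0.131]
force: [0.3, 1.2, 0.4]
grip_width: 0.0256
```

```bash
python3 - <<'E'
from h import *
F=[]
for _ in range(6):
    o=get_obs();F.append(np.r_[o['force'],o['moment']]);camera('wrist')
print(np.mean(F,0).round(2),o['ee_pos'])
E
```

```text
[ 0.26  0.55 -0.22 -0.24 -0.09  0.03] [0.44341895 0.30966019 0.1489155 ]
```

All forces are close to zero: the spring carries the lamp and the arm is at rest. Now I'll release.

Emit:
{"fn": "send_rows", "kwargs": {"series": "0 0 0 0 0 0 -0.3;0 0 0 0 0 0 -0.2;0 0 0 0 0 0 -0.1;0 0 0 0 0 0 0.2;0 0 0 0 0 0 0.2;0 0 0 0 0 0 0.2;0 0 0 0 0 0 0.2;0 0 0 0 0 0 0.2;0 0 0 0 0 0 0.2;0 0 0 0 0 0 0.2"}}

```text
time_s: 35.18
ee_pos: [0.4435, 0.3097, 0.1489]
eef_rot: [-1.571, -0.0, 0.131]
force: [0.3, 0.2, 0.7]
grip_width: 0.0564
```

Emit:
{"fn": "send_rows", "kwargs": {"series": "0 0 0 0 -0.5 0 0.2;0 0 0 0 -2 0 0.2;0 0 0 0 -4 0 0.2;0 0 0 0 -7 0 0.2;0 0 0 0 -10 0 0.2;0 0 0 0 -13 0 0.2;0 0 0 0 -16 0 0.2;0 0 0 0 -19 0 0.2;0 0 0 0 -19 -3 0.2;0 0 0 0 -19 -7 0.2"}}

```text
time_s: 36.02
ee_pos: [0.4525, 0.2411, 0.3406]
eef_rot: [-1.57, -0.003, 0.134]
force: [1.7, 0.0, -0.7]
grip_width: 0.0563
```

Emit:
{"fn": "send_rows", "kwargs": {"series": "0 0 0 -1 0 -3 0.2;0 0 0 -1 0 -6 0.2;0 0 0 -1 0 -9 0.2;0 0 0 -1 0 -12 0.2;0 0 0 -1 0 -12 0.2;0 0 0 -1 0 -12 0.2;0 0 0 -1 0 -12 0.2;0 0 0 -1 0 -12 0.2;0 0 0 -1 0 -12 0.2;0 0 0 -1 0 -12 0.2"}}

```text
time_s: 36.85
ee_pos: [0.4582, 0.1207, 0.3389]
eef_rot: [-1.571, 0.0, 0.132]
force: [-0.6, -0.5, -0.0]
grip_width: 0.056
```

```bash
python3 - <<'E'
from h import *
T=tool();np.save('T12.npy',T)
w=camera('wrist');t=camera('top')
z=cv2.resize(t[135:265,165:450],(640,200*292//200),interpolation=cv2.INTER_CUBIC)
z=cv2.resize(t[140:265,165:450],(456,200),interpolation=cv2.INTER_CUBIC)
m=np.vstack([w,cv2.copyMakeBorder(z,0,0,0,640-456,cv2.BORDER_CONSTANT)])
cv2.imwrite('pics/w12.png',np.clip(m[...,::-1]*1.2,0,255).astype(np.uint8))
E
```

```text
(no output)
```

View pics/w12.png

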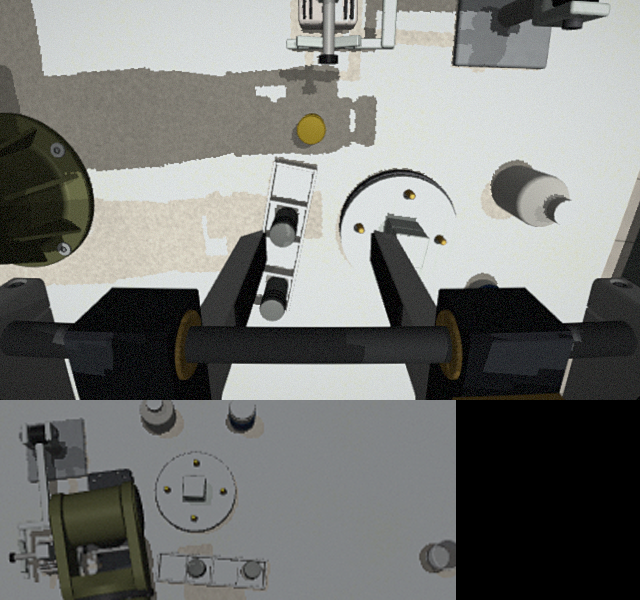

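The lamp hangs across both tines, with its near knob at (327,58). The disc has studs in all its holes, and both caps stand in the rack. The yellow decoy, bottle, can and beaker are where they were. Handing in.

```bash
python3 -c "
from station import *
print(get_obs()['time_s']);print(hand_in())"
```

```text
36.95
the job is handed in; nothing more can be done
None
```

The stage is set up as asked, and I handed it in at 37 s of the 192 s allowed. No verdict came back.

- **Caps:** only two were present, on the hub's -x and -y studs. Both now stand upright in separate rack cells. The first grasp closed too slowly and missed the cap, so I measured again and repeated it with no harm done.
- **Disc:** I turned it about 8° to line up with the hub and lowered it fully home. The height I let go at matched a seated disc, and all four studs show centred in the holes.
- **Lamp:** I lowered it into the notches and kept hold while the arm sank about 53 mm. I made three small corrections until the force on the gripper was near zero, then let go. The lamp stayed hanging across both tines.
- **Last pictures:** after backing away, the arm was clear of everything. The bottle, can, beaker and yellow look-alike were where they started, by eye.

No final check failed or disagreed. I viewed 15 pictures, one over the budget of 14.

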